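Open a two-leaf switch cabinet

ROBOT

A 6-joint arm with a two-finger parallel gripper is mounted at the origin on the work surface; the furniture and walls round the work are solid. World frame = base frame: x ahead of the robot, y to its left, z up, the work surface at z = 0. Lengths are in m, angles in rad, forces in N, time in s.
With the tool pointing down it reaches from about 0.3 to 0.875 m from the base axis. Payload 6.4 kg.
Tool frame: the origin (TCP) lies between the finger pads, 19 mm behind the fingertips; this is the grasp point; z points along the fingers, y is the line along which they close (so a half turn about z gives the same grasp; the last joint's range is limited). The gripper opens to 85 mm and grips with 20 to 120 N. Pads are 22 mm wide; open, the fingers measure 114 mm over their backs; the gripper's body (76 mm by 85 mm) begins 54 mm behind the grasp point. The pads swing forward as they close: fully open they stand 13 mm farther back than shut.
Start: joints at [1.113, 0.181, 1.607, -0, 1.354, -0.206], TCP at [0.143, 0.557, 0.25] pointing down, gripper open.
Joint ranges: [-2.99, 2.99], [-0.89, 2.07], [0.3, 2.58], [-1.14, 4.28], [0, 2.63], [-3.12, 3.12]. Speed limits (rad/s): [2.57, 2.57, 3.01, 3.14, 3.14, 3.14].

INTERFACE

Orientations are given as a unit quaternion [w, x, y, z].
In Python, from bench import readout, vision, ctrl gives the robot as it stands.
- The arm moves only by the tool play_rows, never from a script. Its arguments are lists of equal length, an entry for each row: "xyz": the shift along the tool's x, y, z in mm, a list of three; "rot": the turn, a rotation vector about the tool's x, y, z in rad, a list of three; "grip": the opening, from 0 (shut) to 1 (fully open). In form: {"xyz": [[x, y, z], ...], "rot": [[rx, ry, rz], ...], "grip": [grip, ...]}. A call has exactly 10 rows; each row is the pose to reach, as a shift and turn from the pose commanded when the call began, along the tool's axes at that moment; what a row does not reach only later rows make up. A row lasts 1/8 s, in which the tool goes at most 62.5 mm and 10.7 degrees, less where a joint would pass 70% of its speed; a pose out of reach is approached as far as the arm can. A call with a gripper value outside its range is refused whole. The fingers move at their own pace and stop on an object; the grip force is fixed at half the most. Time passes only in rows, so rows that repeat a pose let the fingers close, or fill a call up. It gives the time, the measured TCP pose, the force, the opening and the grip force at its end, in the units of the state.
- readout.get_obs(): the state, without advancing time (a new reading comes with each control period).
- vision.camera(name): name is "side" or "top" or "wrist"; returns a dict with "color" (420x560x3 uint8, red, green, blue), "depth" (420x560 float32, m along the optical axis (not along the pixel's ray), 0 where there is no reading), "camera_matrix" (3x3 intrinsics, pixels), "extrinsics" (4x4, takes a point from camera to world coordinates); the wrist camera has in their place "hand_eye" (4x4, takes a point from camera to tool coordinates, whose origin is the TCP and whose axes are the flange's). Camera axes: x right, y down, z forward; pixel columns grow to the right and rows downward; lengths in m; the calibration is good to about 2 mm. The wrist camera is an equidistant fisheye: a pixel r from the principal point sees the ray r / f radians off the axis. A picture is of the moment at which its call begins: read the wrist's pose just before it.
- ctrl.hand_in(): hands the job in; it is judged then, once.
The state is a dict: "time_s": time; "q": joint angles; "dq": joint speeds; "joint_efforts": joint torques, N m; "eef_pos": TCP position; "eef_rot": TCP orientation; "wrist_force": force on the tool from outside, world axes, zero at the start; "torque": the same for the moment, N m; "opening": opening from 0.0 (shut) to 1.0 (fully open); "grasp_force": force on a finger pad.
Only numpy, scipy, OpenCV 4.12 (cv2) and the standard library are available. Lean on these libraries where they do the work, as an engineer would, in place of code of your own. Each camera call takes 0.05 s, during which the arm holds its last target. There are 200 camera calls.

TASK

Open up the sloping-front switch cabinet for the electrician: swing the left leaf with the steel bar handle (now shut or ajar) well open (60 degrees or more), which uncovers the flush bolt of the right leaf, then draw that bolt down the slope by its red tab so that the right leaf springs up. Leave both leaves standing open, let go of everything, and leave the tin, the cork block and the roll of tape where they are.

Things in the scene. Friction and masses are not known exactly. Their poses are not given: they have to be found in the camera images.
- cabinet: Grey steel switch cabinet fixed to the bench, 300 wide (y), 173 deep (x), front to its -x; origin at the middle of its underside. Its front slopes 30 degrees, rising away from the robot. Face axes used below: X up the slope = cabinet (0.866, 0, 0.500); Y left = cabinet +y; Z out of the face = cabinet (-0.500, 0, 0.866).
- face (a point): Face origin, the middle of the leaves' outer surface: (-8, 0, 94) mm in the cabinet frame (this point's own axes are the cabinet's). Face coordinates below are (X, Y, Z) mm from here. The two blue leaves, 14 thick, cover X -85..80 and Y -135..135 and meet at Y = 0.
- visor (a point): Middle of the free edge of the fixed grey visor, 300 wide, 12 thick, square to the face at X 86..98 mm, rising to Z = 100 mm. It overhangs the leaves: a tool pointing straight down is blocked; one pointing along -Z (tilted about 30 degrees, fingers ahead and down) is free.
- main_door (a joint): Left (active) leaf, rad: 0 shut, grows as its meeting edge lifts and swings over to the left, stop 1.9; starts 0 to 0.35, shut or ajar. Hinge line along X at Y = 137, Z = 0. Stiff friction hinge: stays at any angle; lifting by the handle takes about 6 N. A hollow cover strip on it (Y -55..22, X -76..72, top Z = 33 mm) hides the bolt while shut.
- handle (a point): Point on the axis of the left leaf's steel bar handle, at face (20, -16, 62) mm when shut, 29 mm above the cover strip and the middle of the bar. Bar 12 thick, 110 long, along X, on two 9 mm posts at X -15 and 60. Moves with the leaf; its axes: x along the bar up the slope, z out of the leaf.
- main_hinge (a point): Point on the left leaf's hinge line, face (20, 137, 0) mm, beside the handle point: the handle swings about it.
- second_door (a joint): Right (passive) leaf, rad: 0 shut, grows as its meeting edge lifts. Held shut by the bolt; once the bolt is drawn about 17 mm a weak spring (about 2 N at the tab) lifts it by itself to about 0.35 rad, unless something rests on it.
- second_hinge (a point): Point on the right leaf's hinge line, face (0, -137, 0) mm.
- bolt (a joint): Flush bolt on the right leaf, m: 0 shot (its upper end in the brass keeper at the visor's foot), grows as it is slid down the slope (-X, towards the robot), stop at 0.030. Stays where it is left; friction about 3 N.
- bolt_tab (a point): Middle of the top of the bolt's red tab, a fin 30 long (X), 14 wide (Y), from 3 to 25 mm above the right leaf's surface; at start at face (10, -25, 25) mm. With the left leaf open its long sides are free for fingers; straps 18 mm high cross the rod 45 mm up and 72 mm down the slope from here. Axes: x up the slope, z out of the leaf.
- tin: Bystander: blue tin, about 90 diameter x 90 high, well to the right of the cabinet; origin under its middle.
- cork_block: Bystander: brown cork sanding block 65 x 110 x 35, lying on the bench well to the right of the cabinet; origin under its middle.
- tape_roll: Bystander: roll of masking tape, 105 diameter x 24 high, lying flat on the bench just right of the cabinet; origin under its middle.

How it is judged:
By the outcome, as a careful person would: the job done as asked, in the order asked, and still so for the second after the job is handed in, with the robot touching nothing.
It also fails if it takes over 43 s, if anything falls off the work surface, if the arm or the gripper's body presses on something with over 40 N, if the wrist force passes 120 N, or if a joint passes its speed limit or range.

## Working session

There is one attempt and no reset: what is moved stays moved. The work goes in short steps, Python scripts to look and compute and a tool call to move; the robot and the scene stay as the last step left them, time stands still between calls to the robot, and variables do not carry over. Pictures are saved under pics/ and viewed, at most 10 in all, crops included, and the job is handed in when it is done.

Besides the shell and the picture viewer there is one more tool, called after ">>>" as name(argument=value, ...) on one line, values as JSON. play_rows: Moves the arm, as the interface text tells. Its arguments: {"type":"object","properties":{"xyz":{"type":"array","items":{"type":"array","items":{"type":"number"}}},"rot":{"type":"array","items":{"type":"array","items":{"type":"number"}}},"grip":{"type":"array","items":{"type":"number"}}},"required":["xyz","rot","grip"]}

```bash
mkdir -p pics; ls
python3 - <<'E'
from bench import readout, vision
import cv2,numpy as np,pickle
o=readout.get_obs();print(o)
d={n:vision.camera(n) for n in("side","top")}
pickle.dump(d,open('d0.pkl','wb'))
for n in d:
    print(n,d[n]['camera_matrix'],d[n]['extrinsics'])
cv2.imwrite('pics/a.png',cv2.resize(np.vstack([d['side']['color'],d['top']['color']])[:,:,::-1],(400*1,600)))
cv2.imwrite('pics/side.png',d['side']['color'][:,:,::-1]);cv2.imwrite('pics/top.png',d['top']['color'][:,:,::-1])
E
```

```text
pics
{'time_s': 0.0, 'q': array([ 1.11269595e+00,  1.81535474e-01,  1.60799264e+00,  9.38230196e-06,
        1.35381185e+00, -2.06314652e-01]), 'dq': array([-0.0002374 ,  0.0015862 , -0.00159163,  0.00023175, -0.0010624 ,
        0.00114458]), 'joint_efforts': array([ 1.35653201e-03, -4.44863856e+01, -3.51343954e+01, -5.44525210e-05,
        8.95935693e-03, -4.32605350e-05]), 'eef_pos': array([0.14300746, 0.55640026, 0.24909469]), 'eef_rot': array([-2.89256742e-04,  1.25561537e-01,  9.92085448e-01, -8.24397494e-04]), 'wrist_force': array([0.06448701, 0.66574977, 0.34455862]), 'torque': array([-0.01068162, -0.00823694,  0.01238525]), 'grasp_force': 0.0, 'opening': 0.9968360560697059}
side [[383.36709869   0.         281.62767583]
 [  0.         383.36709869 215.23837381]
 [  0.           0.           1.        ]] [[ 0.99976277 -0.00612168 -0.02090285  0.39342146]
 [ 0.01463362 -0.52203723  0.85279715 -0.89969905]
 [-0.01613261 -0.85290073 -0.52182381  0.76329903]
 [ 0.          0.          0.          1.        ]]
top [[419.94731256   0.         284.09261188]
 [  0.         419.94731256 220.79560491]
 [  0.           0.           1.        ]] [[ 0.02316992 -0.99802531  0.05838351  0.31935839]
 [-0.99970312 -0.0235701  -0.006175    0.07371387]
 [ 0.00753892 -0.05822311 -0.99827513  1.36620366]
 [ 0.          0.          0.          1.        ]]
```

View pics/side.png

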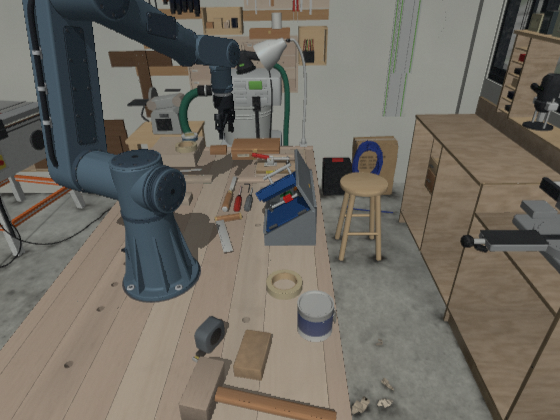

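View pics/top.png

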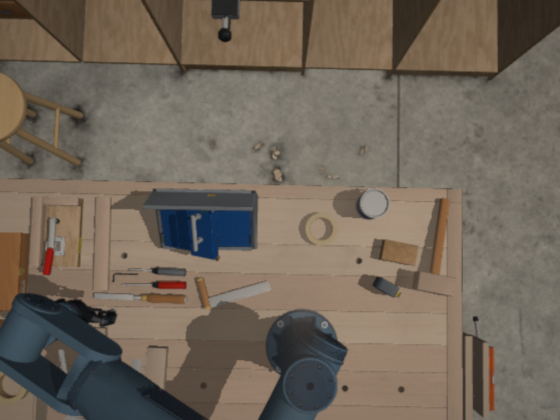

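The side view shows the cabinet around (290,215), with the handle and red tab near (288,198). The top view shows it at cols 150–256, rows 190–257, with the bar handle at about (194,232) and the left leaf ajar. Next I'll measure it using depth.

```bash
cat > h.py <<'E'
import numpy as np,cv2
def cloud(c):
    K=c['camera_matrix'];d=c['depth'];v,u=np.mgrid[:420,:560]
    P=np.stack([(u-K[0,2])/K[0,0]*d,(v-K[1,2])/K[1,1]*d,d],-1)
    E=c['extrinsics'];return P@E[:3,:3].T+E[:3,3]
def plane(P):
    keep=np.ones(len(P),bool)
    for _ in range(6):
        m=P[keep].mean(0);n=np.linalg.svd(P[keep]-m,full_matrices=False)[2][2];n*=np.sign(n[2])
        r=abs((P-m)@n);keep=r<max(.003,0.0)if _>2 else r<max(.004,np.median(r)*2)
    return m,n,keep
E
python3 - <<'E'
import pickle,numpy as np,cv2
from h import *
d=pickle.load(open('d0.pkl','rb'))
for n,(r0,r1,c0,c1) in dict(top=(180,270,140,265),side=(140,255,250,330)).items():
    c=d[n];W=cloud(c);hsv=cv2.cvtColor(c['color'],cv2.COLOR_RGB2HSV)
    box=np.zeros((420,560),bool);box[r0:r1,c0:c1]=1
    blue=box&(hsv[...,0]>100)&(hsv[...,0]<130)&(hsv[...,1]>150)&(c['depth']>0)
    red=box&((hsv[...,0]<8)|(hsv[...,0]>172))&(hsv[...,1]>150)
    print(n,'blue',blue.sum(),'red',red.sum(), W[red].mean(0) if red.any() else '')
    if n=='top':
        u=np.mgrid[:420,:560][1]
        for nm,m in(('right',blue&(u>222)),('left',blue&(u<190))):
            p,nn,k=plane(W[m]);Q=W[m][k];print(nm,p,nn,k.mean(),Q.min(0),Q.max(0))
        for r in (191,200,205,208): print(r,[np.round(W[r,x],3).tolist() for x in (150,170,200,230,253)])
        for r in range(212,256,4): print(r,[np.round(W[r,x],3).tolist() for x in (190,194,198)])
    im=cv2.resize(c['color'][r0:r1,c0:c1,::-1],None,fx=5,fy=5,interpolation=cv2.INTER_CUBIC);cv2.imwrite(f'pics/{n}c.png',im)
E
```

```text
top blue 3047 red 0 
right [0.36742905 0.21220415 0.08452453] [-0.50543046 -0.02587076  0.86247942] 0.7960042060988434 [0.31608253 0.16882826 0.05124977] [0.41910438 0.25371016 0.11606454]
left [0.36344792 0.39211784 0.10064637] [-0.47438518  0.33228149  0.81519796] 0.832995951417004 [0.30145911 0.3499574  0.05364291] [0.41629081 0.43582976 0.14679166]
191 [[0.487, 0.506, -0.004], [0.47, 0.401, 0.147], [0.472, 0.313, 0.147], [0.474, 0.226, 0.146], [0.476, 0.159, 0.144]]
200 [[0.436, 0.44, 0.203], [0.438, 0.385, 0.2], [0.44, 0.303, 0.198], [0.443, 0.219, 0.194], [0.445, 0.155, 0.189]]
205 [[0.42, 0.431, 0.228], [0.421, 0.377, 0.23], [0.424, 0.297, 0.223], [0.426, 0.215, 0.222], [0.428, 0.153, 0.214]]
208 [[0.413, 0.433, 0.222], [0.414, 0.378, 0.226], [0.415, 0.296, 0.228], [0.417, 0.214, 0.229], [0.419, 0.152, 0.225]]
212 [[0.406, 0.33, 0.192], [0.407, 0.319, 0.192], [0.406, 0.306, 0.201]]
216 [[0.396, 0.332, 0.183], [0.393, 0.311, 0.228], [0.395, 0.305, 0.204]]
220 [[0.385, 0.334, 0.174], [0.383, 0.312, 0.222], [0.385, 0.309, 0.184]]
224 [[0.374, 0.334, 0.169], [0.319, 0.074, 1.366], [0.374, 0.309, 0.181]]
228 [[0.363, 0.334, 0.166], [0.361, 0.313, 0.212], [0.363, 0.31, 0.174]]
232 [[0.351, 0.336, 0.157], [0.35, 0.315, 0.205], [0.352, 0.311, 0.167]]
236 [[0.34, 0.337, 0.149], [0.34, 0.316, 0.194], [0.34, 0.312, 0.159]]
240 [[0.329, 0.339, 0.139], [0.328, 0.315, 0.197], [0.329, 0.308, 0.177]]
244 [[0.317, 0.34, 0.134], [0.317, 0.318, 0.185], [0.318, 0.314, 0.146]]
248 [[0.305, 0.35, 0.086], [0.306, 0.318, 0.182], [0.306, 0.315, 0.139]]
252 [[0.291, 0.367, 0.003], [0.294, 0.329, 0.126], [0.294, 0.317, 0.129]]
side blue 1138 red 113 [0.31672882 0.51510801 0.10032411]
```

View pics/topc.png

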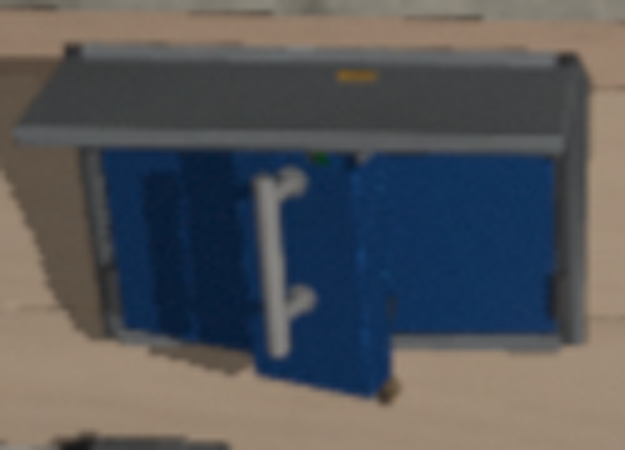

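View pics/sidec.png

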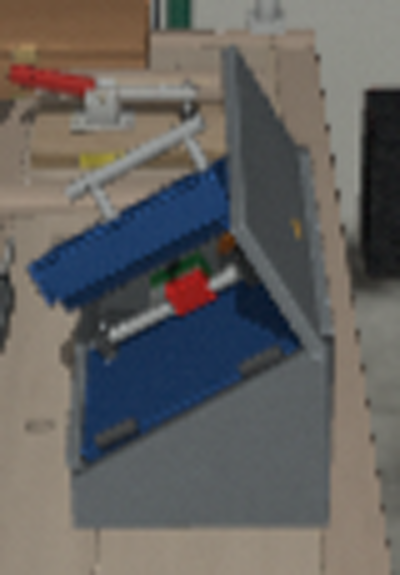

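The top crop shows the left leaf ajar, with the bar from crop (262,178) to (280,355). The side crop shows the red tab at crop (190,293), which is full-image (288,198.6). Next I fit the cabinet frame.

```bash
cat >> h.py <<'E'
def ray(c,u,v):
    K=c['camera_matrix'];E=c['extrinsics'];r=E[:3,:3]@np.array([(u-K[0,2])/K[0,0],(v-K[1,2])/K[1,1],1]);return E[:3,3],r
def hit(c,u,v,p,n):
    o,r=ray(c,u,v);return o+r*((p-o)@n)/(r@n)
E
python3 - <<'E'
import pickle,numpy as np,cv2
from h import *
d=pickle.load(open('d0.pkl','rb'));c=d['top'];W=cloud(c)
ps,ns,k=plane(W[196:204,160:250].reshape(-1,3)[W[196:204,160:250].reshape(-1,3)[:,2]<.4]);print('visor',ps,ns,k.mean())
s=d['side'];Ws=cloud(s)
hsv=cv2.cvtColor(c['color'],cv2.COLOR_RGB2HSV);u=np.mgrid[:420,:560][1]
# right leaf away from shadow edges
Q=W[214:244,224:249].reshape(-1,3);p,n,k=plane(Q);print('leaf',p,n,k.mean())
L=W[214:244,164:186].reshape(-1,3);pl,nl,k=plane(L);print('left',pl,nl,k.mean(),np.degrees(np.arccos(n@nl)))
# visor free-edge ends, top edge at z~? pix crop (15,130),(560,140)
for uv in((143,206),(252.2,208.5)):print('visor edge',hit(c,*uv,np.array([0,0,.226]),np.array([0,0,1.])))
print('leaf lower right corner',hit(c,251,246.5,p,n),'upper',hit(c,251,211,p,n))
hs=cv2.cvtColor(s['color'],cv2.COLOR_RGB2HSV);m=((hs[...,0]<8)|(hs[...,0]>172))&(hs[...,1]>150);m[:192]=0;m[206:]=0;m[:,:280]=0;m[:,296:]=0
v,uu=np.where(m);print('red',uu.mean(),v.mean(),len(uu),np.median(Ws[m],0),hit(s,uu.mean(),v.mean(),p+n*.014,n))
# cabinet right side wall in side image
S=Ws[215:240,272:308].reshape(-1,3);print('sidewall',*plane(S)[:2])
# bar
B=W[212:252,188:200].reshape(-1,3);r=(B-pl)@nl;B=B[(r>.058)&(r<.085)];print('bar',len(B),B.mean(0),np.linalg.svd(B-B.mean(0))[2][0],np.median((B-pl)@nl),B.min(0),B.max(0))
E
```

```text
visor [0.44250302 0.29065726 0.19355361] [0.86856472 0.00514881 0.495549  ] 1.0
leaf [0.36483211 0.21150496 0.08265781] [-0.49866787  0.59615399  0.6292303 ] 0.13333333333333333
left [0.36262914 0.39570445 0.0988476 ] [-0.47222624  0.33399596  0.81575062] 0.8636363636363636 18.577770472708
visor edge [0.41726562 0.4510575  0.226     ]
visor edge [0.41751962 0.15425636 0.226     ]
leaf lower right corner [0.3135754  0.16455625 0.08651742] upper [0.41510421 0.16144358 0.16992852]
red 287.2909090909091 197.98181818181817 55 [0.3846594  0.27045546 0.11692979] [0.38646857 0.14055747 0.18927226]
sidewall [0.404902   0.15351755 0.06368541] [-0.0520703  -0.99718297  0.05398903]
bar 158 [0.34989453 0.31386909 0.20463245] [-0.86879607 -0.00565195 -0.4951378 ] 0.06516511248608126 [0.30046097 0.30839526 0.17173164] [0.39868829 0.32098052 0.23682494]
```

```bash
cat > g.py <<'E'
import numpy as np
from scipy.spatial.transform import Rotation as R
from bench import readout
yaw=.005;Rz=R.from_euler('z',yaw).as_matrix()
X=Rz@[.866,0,.5];Y=Rz@[0,1.,0];Z=Rz@[-.5,0,.866];O=np.array([.387,.303,.095])
def face(x,y,z): return O+(X*x+Y*y+Z*z)/1000
def tool(tau):
    t=np.radians(tau);N=Z*np.cos(t)+Y*np.sin(t);return np.column_stack([-X,Y*np.cos(t)-Z*np.sin(t),-N])
def handle(th,r=165.1):
    a=np.radians(th)+np.arctan2(62,153);return face(20,137-r*np.cos(a),r*np.sin(a))
def rel(targets):
    o=readout.get_obs();q=o['eef_rot'];R0=R.from_quat([q[1],q[2],q[3],q[0]]).as_matrix();p0=o['eef_pos']
    print('t',round(o['time_s'],2),'p',p0.round(4),'F',o['wrist_force'].round(1),'open',round(o['opening'],2))
    for p,tau in targets:
        print((R0.T@(p-p0)*1000).round(1).tolist(),R.from_matrix(R0.T@tool(tau)).as_rotvec().round(3).tolist())
E
python3 - <<'E'
from g import *
print(handle(18.5))
h=np.array([.351,.3135,.2]);rel([(h-tool(18)[:,2]*.1,18),(h,18)])
E
```

```text
[0.35058584 0.31438591 0.19796817]
t 0.1 p [0.143  0.5564 0.2492] F [-1.1  0.3 -0. ] open 1.0
[-208.1, -165.7, -33.0] [0.237, -0.555, -0.166]
[-262.0, -183.4, 49.4] [0.237, -0.555, -0.166]
```

>>> play_rows(xyz=[[-15,-10,-20],[-45,-35,-40],[-85,-65,-45],[-125,-100,-45],[-165,-130,-40],[-195,-155,-35],[-208,-166,-33],[-208,-166,-33],[-208,-166,-33],[-208,-166,-33]], rot=[[0.02,-0.05,-0.015],[0.05,-0.12,-0.04],[0.09,-0.22,-0.07],[0.14,-0.33,-0.1],[0.18,-0.43,-0.13],[0.22,-0.51,-0.155],[0.237,-0.555,-0.166],[0.237,-0.555,-0.166],[0.237,-0.555,-0.166],[0.237,-0.555,-0.166]], grip=[1,1,1,1,1,1,1,1,1,1])

```text
time_s: 1.35
eef_pos: [0.3033, 0.345, 0.2834]
eef_rot: [0.256, 0.038, 0.954, -0.149]
wrist_force: [-0.9, 0.8, 0.2]
opening: 1.001
grasp_force: 0.0
```

Run:
```python
from g import *
from bench import vision
import cv2
h=np.array([.351,.3135,.2]);rel([(h-tool(18)[:,2]*.1,18),(h,18)])
c=vision.camera('wrist');cv2.imwrite('pics/w1.png',c['color'][:,:,::-1]);print(c['camera_matrix'],c['hand_eye'])
```

```text
t 1.35 p [0.3033 0.345  0.2834] F [-0.9  0.8  0.2] open 1.0
[0.6, -0.5, 1.1] [0.002, 0.0, -0.001]
[0.6, -0.7, 101.1] [0.002, 0.0, -0.001]
[[325.1922621    0.         282.96040164]
 [  0.         325.1922621  209.64965216]
 [  0.           0.           1.        ]] [[ 4.29756580e-04 -9.64437065e-01 -2.64312247e-01  6.67251952e-02]
 [ 9.99999815e-01  5.28159787e-04 -3.01236038e-04 -7.40313675e-05]
 [ 4.30122300e-04 -2.64312068e-01  9.64437113e-01 -1.23629058e-01]
 [ 0.00000000e+00  0.00000000e+00  0.00000000e+00  1.00000000e+00]]
```

View pics/w1.png

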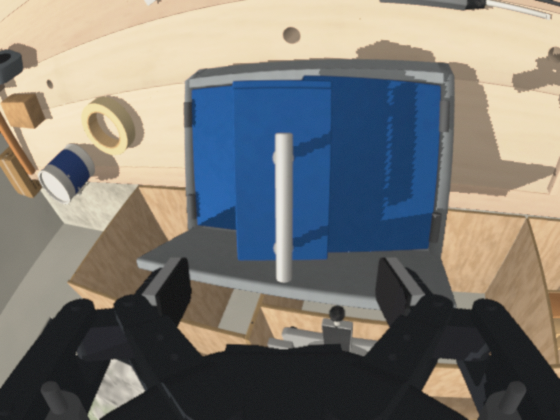

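The bar is at u≈284, midway between the fingers (187 and 382), so it is aligned. I'll advance and close.

>>> play_rows(xyz=[[0,0,20],[0,0,45],[0,0,70],[0,0,90],[0,0,100],[0,0,100],[0,0,100],[0,0,100],[0,0,100],[0,0,100]], rot=[[0,0,0],[0,0,0],[0,0,0],[0,0,0],[0,0,0],[0,0,0],[0,0,0],[0,0,0],[0,0,0],[0,0,0]], grip=[1,1,1,1,1,0,0,0,0,0])

```text
time_s: 2.65
eef_pos: [0.3512, 0.3147, 0.2008]
eef_rot: [0.257, 0.038, 0.954, -0.149]
wrist_force: [1.3, 5.4, -2.3]
opening: 0.115
grasp_force: 58.4
```

Run:
```python
from g import *
T=[(handle(18.5+i*6.5),18+i*3.5) for i in range(0,11)]
rel(T)
```

```text
t 2.65 p [0.3512 0.3147 0.2008] F [ 1.3  5.4 -2.3] open 0.12
[2.0, 0.3, 2.2] [0.003, 0.001, -0.001]
[2.0, 8.6, -14.7] [0.065, 0.001, -0.001]
[2.0, 18.6, -30.4] [0.126, 0.001, -0.001]
[2.0, 30.4, -45.0] [0.187, 0.001, -0.001]
[2.0, 43.7, -58.1] [0.248, 0.001, -0.001]
[2.0, 58.5, -69.6] [0.309, 0.001, -0.001]
[2.0, 74.5, -79.4] [0.37, 0.001, -0.001]
[2.0, 91.4, -87.3] [0.431, 0.001, -0.001]
[2.0, 109.2, -93.3] [0.492, 0.001, -0.001]
[2.0, 127.5, -97.1] [0.553, 0.0, -0.001]
[2.1, 146.1, -98.9] [0.614, 0.0, -0.001]
```

>>> play_rows(xyz=[[0,4,-8],[0,8,-17],[0,13,-25],[0,18,-33],[0,24,-40],[0,30,-47],[0,37,-54],[0,43,-60],[0,51,-66],[0,58,-72]], rot=[[0.03,0,0],[0.06,0,0],[0.09,0,0],[0.12,0,0],[0.155,0,0],[0.185,0,0],[0.215,0,0],[0.245,0,0],[0.275,0,0],[0.305,0,0]], grip=[0,0,0,0,0,0,0,0,0,0])

```text
time_s: 3.9
eef_pos: [0.3258, 0.3899, 0.2439]
eef_rot: [0.247, 0.077, 0.92, -0.295]
wrist_force: [8.4, -3.1, -7.0]
opening: 0.112
grasp_force: 58.2
```

Run:
```python
from g import *
T=[(handle(51+i*4),35.5+i*2.5) for i in range(0,10)]
rel(T)
```

```text
t 3.9 p [0.3258 0.3899 0.2439] F [ 8.4 -3.1 -7. ] open 0.11
[1.9, 2.2, 0.1] [-0.003, 0.0, -0.0]
[1.9, 9.5, -8.8] [0.04, 0.0, -0.0]
[1.9, 17.4, -17.1] [0.084, 0.0, -0.0]
[1.9, 25.9, -25.0] [0.128, 0.0, -0.0]
[1.9, 34.9, -32.1] [0.171, 0.0, -0.0]
[1.9, 44.4, -38.7] [0.215, 0.0, -0.0]
[1.9, 54.3, -44.6] [0.259, 0.0, -0.0]
[1.9, 64.6, -49.7] [0.302, 0.0, -0.0]
[1.9, 75.2, -54.2] [0.346, 0.0, -0.0]
[1.9, 86.2, -57.8] [0.39, 0.0, -0.0]
```

>>> play_rows(xyz=[[0,8,-8],[0,16,-17],[0,24,-25],[0,33,-32],[0,43,-39],[0,53,-44],[0,63,-49],[0,74,-54],[0,85,-57],[0,85,-57]], rot=[[0.04,0,0],[0.08,0,0],[0.125,0,0],[0.17,0,0],[0.215,0,0],[0.26,0,0],[0.3,0,0],[0.345,0,0],[0.39,0,0],[0.39,0,0]], grip=[0,0,0,0,0,0,0,0,0,0])

```text
time_s: 5.15
eef_pos: [0.3256, 0.4934, 0.2434]
eef_rot: [0.228, 0.124, 0.845, -0.468]
wrist_force: [-3.6, 0.6, 7.4]
opening: 0.119
grasp_force: 59.3
```

Run:
```python
from g import *
p=readout.get_obs()['eef_pos']-O;print('face',(X@p*1000,Y@p*1000,Z@p*1000),'theta',np.degrees(np.arctan2(Z@p*1000,137-Y@p*1000))-22.06)
```

```text
face (np.float64(21.891445080669904), np.float64(190.71019185580522), np.float64(158.74102382742237)) theta 86.63330267839314
```

The leaf is at about 87°. I'll open a little and back off along the tool axis.

>>> play_rows(xyz=[[0,0,0],[0,0,0],[0,0,0],[0,0,-10],[0,0,-25],[0,0,-45],[0,0,-70],[0,0,-95],[0,0,-110],[0,0,-110]], rot=[[0,0,0],[0,0,0],[0,0,0],[0,0,0],[0,0,0],[0,0,0],[0,0,0],[0,0,0],[0,0,0],[0,0,0]], grip=[0.28,0.28,0.28,0.28,0.28,0.28,0.28,0.28,0.28,0.28])

```text
time_s: 6.4
eef_pos: [0.296, 0.5872, 0.2934]
eef_rot: [0.228, 0.123, 0.846, -0.465]
wrist_force: [-0.7, -0.9, -0.1]
opening: 0.282
grasp_force: 0.0
```

Run:
```python
from g import *
from bench import vision
from h import *
import cv2,pickle
d={n:vision.camera(n) for n in("side","top")};pickle.dump(d,open('d1.pkl','wb'))
cv2.imwrite('pics/b.png',np.hstack([cv2.resize(d['top']['color'][160:290,120:280,::-1],(480,390)),cv2.resize(d['side']['color'][130:255,250:330,::-1],(250,390))]))
s=d['side'];hs=cv2.cvtColor(s['color'],cv2.COLOR_RGB2HSV)
for n,box in(('side',(190,215,275,300)),('top',(200,260,180,240))):
    c=d[n];hs=cv2.cvtColor(c['color'],cv2.COLOR_RGB2HSV);m=((hs[...,0]<8)|(hs[...,0]>172))&(hs[...,1]>150)
    b=np.zeros_like(m);b[box[0]:box[1],box[2]:box[3]]=1;m&=b;v,u=np.where(m)
    if len(u)==0: print(n,'no red');continue
    hgt=25 if n=='top' else 14
    h=hit(c,u.mean(),v.mean(),face(0,0,hgt),Z)-O;w=np.median(cloud(c)[m&(c['depth']>0)],0)-O
    print(n,len(u),u.min(),u.max(),v.min(),v.max(),'ray',np.round([X@h*1e3,Y@h*1e3,Z@h*1e3],1),'depth',np.round([X@w*1e3,Y@w*1e3,Z@w*1e3],1))
rel([(face(10,-25,140),0),(face(10,-25,24),0)])
```

```text
side 51 284 292 194 202 ray [  7.1 -20.5  14. ] depth [  8.5 -32.2  19.7]
top 50 210 215 217 226 ray [ 11.2 -25.9  25. ] depth [ 11.1 -26.8  26. ]
t 6.5 p [0.2966 0.5861 0.2925] F [-0.3 -0.3  0.5] open 0.28
[11.5, -100.6, 301.3] [-1.008, -0.0, -0.001]
[11.5, -2.4, 363.2] [-1.008, -0.0, -0.001]
```

View pics/b.png

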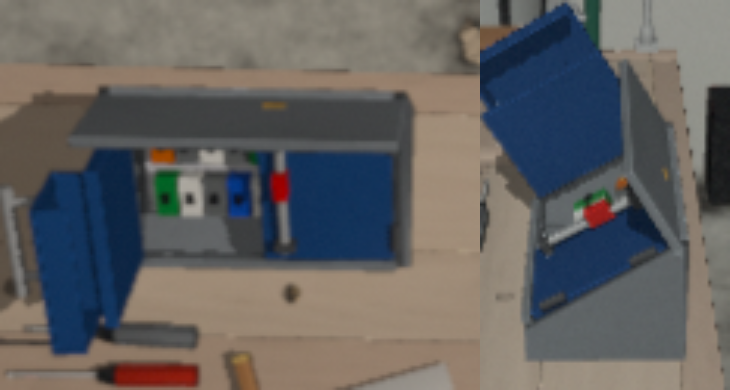

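The left leaf stands at about 87°. The red tab is visible at crop (281,187), measured at face (11,-26,25), which matches the expected position. I'll go over the leaf to the standoff point.

Run:
```python
from g import *
a=np.array
rel([(a([.285,.57,.37]),45),(a([.28,.52,.44]),25),(a([.285,.40,.44]),5),(face(10,-26,190),0),(face(10,-26,120),0)])
```

```text
t 6.5 p [0.2966 0.5861 0.2925] F [-0.3 -0.3  0.5] open 0.28
[-28.7, -70.2, -25.3] [-0.223, -0.0, -0.001]
[-59.2, -150.4, -16.8] [-0.572, -0.0, -0.001]
[-63.1, -212.5, 85.9] [-0.921, -0.0, -0.001]
[11.5, -143.4, 275.5] [-1.008, -0.0, -0.001]
[11.5, -84.2, 312.8] [-1.008, -0.0, -0.001]
```

>>> play_rows(xyz=[[-14,-35,-13],[-29,-70,-25],[-44,-110,-21],[-59,-150,-17],[-61,-181,34],[-63,-212,86],[-45,-195,133],[-26,-178,180],[-7,-160,228],[11,-143,275]], rot=[[-0.11,0,0],[-0.22,0,0],[-0.39,0,0],[-0.56,0,0],[-0.73,0,0],[-0.89,0,0],[-0.98,0,0],[-1.008,0,0],[-1.008,0,0],[-1.008,0,0]], grip=[0.28,0.28,0.28,0.28,0.28,0.3,0.6,0.6,0.6,0.6])

```text
time_s: 7.75
eef_pos: [0.3007, 0.2754, 0.2632]
eef_rot: [0.259, -0.001, 0.966, 0.001]
wrist_force: [0.8, 0.3, -0.1]
opening: 0.597
grasp_force: 0.0
```

Run:
```python
from g import *
from bench import vision
import cv2
o=readout.get_obs();c=vision.camera('wrist');cv2.imwrite('pics/w2.png',c['color'][:,:,::-1])
q=o['eef_rot'];R0=R.from_quat([q[1],q[2],q[3],q[0]]).as_matrix()
H=c['hand_eye'];K=c['camera_matrix']
hs=cv2.cvtColor(c['color'],cv2.COLOR_RGB2HSV);m=(((hs[...,0]<8)|(hs[...,0]>172))&(hs[...,1]>150)).astype(np.uint8)
n,_,st,ce=cv2.connectedComponentsWithStats(m)
for i in range(1,n):
    if st[i,4]<60: continue
    du,dv=ce[i]-K[:2,2];r=np.hypot(du,dv);t=r/K[0,0];ray=np.array([du/r*np.sin(t),dv/r*np.sin(t),np.cos(t)])
    w=R0@H[:3,:3]@ray;p=R0@H[:3,3]+o['eef_pos'];h=p+w*(((O+Z*.025)-p)@Z)/(w@Z)-O
    print(st[i],ce[i].round(1),'face',np.round([X@h*1e3,Y@h*1e3,Z@h*1e3],1))
rel([(face(11,-26,190),0),(face(11,-26,24),0)])
```

```text
[277 177  15  34 489] [284.1 193.7] face [  6.4 -26.4  25. ]
t 7.8 p [0.2971 0.2706 0.2546] F [-2.  -1.4 -5.8] open 0.6
[-9.1, 5.9, -6.9] [-0.009, -0.01, 0.001]
[-10.8, 7.5, 159.1] [-0.009, -0.01, 0.001]
```

View pics/w2.png

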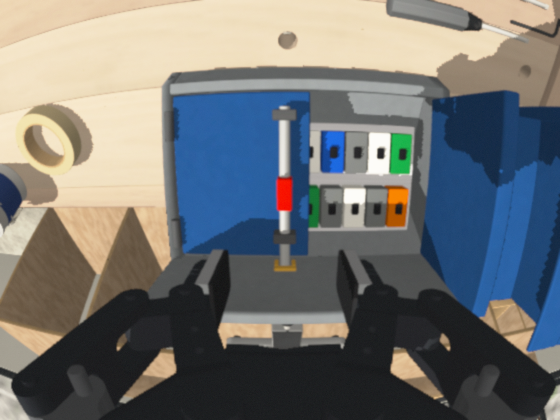

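The tab is at (284,194), centred between the fingers (213 and 352). The arm was still settling, so I'll read again.

Run:
```python
from g import *
from bench import vision
for _ in range(3): vision.camera('wrist')
rel([(face(11,-26,190),0),(face(11,-26,24),0)])
```

```text
t 7.95 p [0.3012 0.2764 0.2648] F [1.2 0.6 1.2] open 0.6
[-0.5, 0.1, -0.0] [-0.001, 0.0, -0.003]
[-0.4, 0.4, 166.0] [-0.001, 0.0, -0.003]
```

>>> play_rows(xyz=[[0,0,15],[0,0,45],[0,0,80],[0,0,115],[0,0,140],[0,0,155],[0,0,163],[0,0,163],[0,0,163],[0,0,163]], rot=[[0,0,0],[0,0,0],[0,0,0],[0,0,0],[0,0,0],[0,0,0],[0,0,0],[0,0,0],[0,0,0],[0,0,0]], grip=[0.6,0.6,0.6,0.6,0.6,0.6,0.6,0.6,0.6,0.6])

```text
time_s: 9.2
eef_pos: [0.3831, 0.2781, 0.1247]
eef_rot: [0.26, -0.002, 0.966, 0.001]
wrist_force: [0.7, -0.8, -0.2]
opening: 0.594
grasp_force: 0.0
```

>>> play_rows(xyz=[[0,0,0],[0,0,0],[0,0,0],[0,0,0],[0,0,0],[0,0,0],[0,0,0],[0,0,0],[0,0,0],[0,0,0]], rot=[[0,0,0],[0,0,0],[0,0,0],[0,0,0],[0,0,0],[0,0,0],[0,0,0],[0,0,0],[0,0,0],[0,0,0]], grip=[0,0,0,0,0,0,0,0,0,0])

```text
time_s: 10.45
eef_pos: [0.3828, 0.2772, 0.1237]
eef_rot: [0.259, -0.002, 0.966, 0.0]
wrist_force: [2.9, -5.0, -1.1]
opening: 0.151
grasp_force: 62.0
```

>>> play_rows(xyz=[[3,0,0],[6,0,0],[10,0,0],[14,0,0],[18,0,0],[21,0,0],[24,0,0],[26,0,0],[26,0,0],[26,0,0]], rot=[[0,0,0],[0,0,0],[0,0,0],[0,0,0],[0,0,0],[0,0,0],[0,0,0],[0,0,0],[0,0,0],[0,0,0]], grip=[0,0,0,0,0,0,0,0,0,0])

```text
time_s: 11.7
eef_pos: [0.3601, 0.2771, 0.1106]
eef_rot: [0.259, -0.002, 0.966, 0.0]
wrist_force: [0.7, -4.1, -1.4]
opening: 0.146
grasp_force: 62.0
```

>>> play_rows(xyz=[[0,0,0],[0,0,0],[0,0,0],[0,0,-15],[0,0,-40],[0,0,-70],[0,0,-105],[0,0,-140],[0,0,-160],[0,0,-160]], rot=[[0,0,0],[0,0,0],[0,0,0],[0,0,0],[0,0,0],[0,0,0],[0,0,0],[0,0,0],[0,0,0],[0,0,0]], grip=[0.7,0.7,0.7,0.7,0.7,0.7,0.7,0.7,0.7,0.7])

```text
time_s: 12.95
eef_pos: [0.2805, 0.2782, 0.2511]
eef_rot: [0.261, -0.002, 0.965, 0.002]
wrist_force: [0.1, 0.6, -0.3]
opening: 0.702
grasp_force: 0.0
```

>>> play_rows(xyz=[[0,0,0],[0,0,-10],[0,0,-20],[0,0,-20],[0,0,-20],[0,0,-20],[0,0,-20],[0,0,-20],[0,0,-20],[0,0,-20]], rot=[[0,0,0],[0,0,0],[0,0,0],[0,0,0],[0,0,0],[0,0,0],[0,0,0],[0,0,0],[0,0,0],[0,0,0]], grip=[0.7,0.7,0.7,0.7,0.7,0.7,0.7,0.7,0.7,0.7])

```text
time_s: 14.2
eef_pos: [0.2703, 0.2772, 0.2667]
eef_rot: [0.259, -0.002, 0.966, 0.001]
wrist_force: [-0.5, -0.4, 0.3]
opening: 0.702
grasp_force: 0.0
```

Run:
```python
from bench import vision,readout
import cv2,numpy as np
print(readout.get_obs()['wrist_force'])
w=vision.camera('wrist')['color'];s=vision.camera('side')['color']
cv2.imwrite('pics/f.png',np.hstack([cv2.resize(w,(500,375)),cv2.resize(s[130:255,245:335],(270,375))])[:,:,::-1])
```

```text
[-0.47131274 -0.42566757  0.29314744]
```

View pics/f.png

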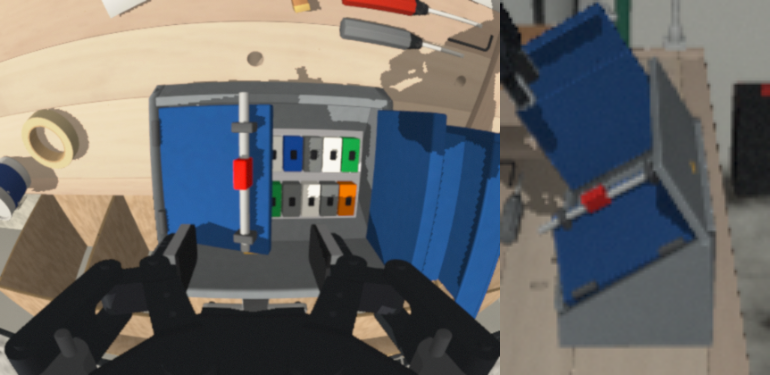

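The bolt is drawn: its rod extends below the leaf at (243,95). The right leaf has sprung up, the left leaf stands open, and the gripper is clear. Handing in.

```bash
python3 -c "
from bench import ctrl
print(ctrl.hand_in())"
```

```text
the job is handed in; nothing more can be done
None
```

I handed the job in at about 14 s: the left leaf stands open at about 87°, the bolt is drawn about 26 mm, the right leaf has sprung up, the gripper is clear of everything, and the tin, cork block and tape were never touched.

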